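# Make up the sanding kit for the moulding job

### The arm

A 7-joint arm with a two-finger parallel gripper is mounted at the origin on the work surface; the furniture and walls round the work are solid. World frame = base frame: x ahead of the robot, y to its left, z up, the work surface at z = 0. Lengths are in m, angles in rad, forces in N, time in s.
With the tool pointing down it reaches from about 0.4 to 0.85 m from the base axis. Payload 10.4 kg.
Tool frame: the origin (TCP) lies midway between the tips of the shut fingers; the grasp point (between the pads) lies 19 mm behind it (manip.tcp_to_grasp is the distance from the TCP to the grasp point, in m); x points along the fingers, y is the direction in which the jaws open and shut, and the axes are right-handed (so a half turn about x gives the same grasp; the last joint's range is limited). The gripper opens to 85 mm and grips with 20 to 120 N. Pads are 22 mm wide; open, the fingers measure 114 mm over their backs; the gripper's body (76 mm by 85 mm) begins 54 mm behind the grasp point. The pads swing forward as they close: fully open they stand 13 mm farther back than shut.
Start: joints at [1.122, 0.332, -0.065, 1.46, 0.022, 1.35, -0.088], TCP at [0.258, -0.569, 0.231] pointing down, gripper open.
Joint ranges: [-2.6, 2.6], [-0.5, 2.12], [-1.47, 1.34], [0.16, 2.42], [-1.27, 4.41], [0.06, 2.06], [-2.6, 2.6]. Speed limits (rad/s): [2.22, 2.22, 2.79, 2.79, 3.14, 3.14, 3.14].

### API

Orientations are given as a unit quaternion [x, y, z, w].
In Python, from workcell import monitor, viewer, manip gives the robot as it stands. The module is installed in compiled form; this text tells all that it offers.
- The arm moves only by the tool send_rows, never from a script. Its arguments are lists of equal length, an entry for each row: "grip": the closure in counts, from 0 (fully open) to 255 (shut); "offset": the shift along the tool's x, y, z in mm, a list of three; "twist": the turn about the tool's x in degrees. In form: {"grip": [grip, ...], "offset": [[tx, ty, tz], ...], "twist": [twist, ...]}. A call has exactly 5 rows; each row is the pose to reach, as a shift and turn from the pose commanded when the call began, along the tool's axes at that moment; what a row does not reach only later rows make up. A row lasts 1/12 s, in which the tool goes at most 41.7 mm and 7.16 degrees, less where a joint would pass 70% of its speed; a pose out of reach is approached as far as the arm can. A call with a gripper value outside its range is refused whole. The fingers move at their own pace and stop on an object; "newtons" is the grip in N (left out, the last holds). Time passes only in rows, so rows that repeat a pose let the fingers close, or fill a call up. It gives the time, the measured TCP pose, the force and the opening at its end, in the units of the state.
- monitor.get_obs(): the state, without advancing time (a new reading comes with each control period).
- viewer.camera(name): name is "scene" or "top" or "wrist"; returns (picture, depth): 400x640x3 uint8, blue, green, red; 400x640 float32, m along the optical axis (not along the pixel's ray), 0 where there is no reading.
- viewer.camera_model(name): a dict with "camera_matrix" (3x3 intrinsics, pixels), "R" (3x3) and "t" (3): a world point X has camera coordinates R X + t; the wrist camera has in their place "mount" (4x4, takes a point from camera to tool coordinates, whose origin is the TCP and whose axes are the tool frame's). Camera axes: x right, y down, z forward; pixel columns grow to the right and rows downward; lengths in m; the calibration is good to about 2 mm. A picture is of the moment at which its call begins: read the wrist's pose just before it. camera_model takes no time and is no camera call.
- manip.hand_in(): hands the job in, once; it reports no verdict.
Trained networks look in the newest picture that a camera, given by its name, has taken for a name from the list of things; names that differ only in an ending like _2 or _b are one class to them, and where a whole thing is asked for, a point or a joint stands for the part that bears it (a point fixed in the world has none). Each returns a list of dicts, best first, with "score" (0 to 1); they miss things now and then, are a little off and sometimes report something else, mostly with a low value. They report only what shows in the picture. A call takes as long as a camera call. They do not tell look-alikes from the thing itself.
- viewer.recognise(target, camera): "box" ([left, top, width, height] in pixels, round what is visible of it).
- viewer.regions_of(target, camera): "region" (400x640 bool, what is visible of it) and "box" ([left, top, width, height] in pixels, round what is visible of it).
- viewer.spot_point(target, camera): "position" ([column, row] in pixels: a listed point, or the origin of a listed thing).
The state is a dict: "clock": time; "joint_pos": joint angles; "joint_velocities": joint speeds; "tau": joint torques, N m; "position": TCP position; "ee_rot": TCP orientation; "ft_force": force on the tool from outside, world axes, zero at the start; "torque": the same for the moment, N m; "grip_width": opening from 0.0 (shut) to 1.0 (fully open).
Only numpy, scipy, OpenCV 4.12 (cv2) and the standard library are available. Lean on these libraries where they do the work, as an engineer would, in place of code of your own. Each camera call takes 0.05 s, during which the arm holds its last target.

### The job

Make up the sanding kit for the mouldings: into the kit tray's pockets put the shaped block that fits each dark moulding slice (shaped end towards its slice), the cork sanding block into the plain oblong pocket and the red wax tin into the round one, each lying flat on its pocket's floor. Leave the shaped block that fits neither slice and the felt board rubber where they lie.

Things in the scene. Friction and masses are not known exactly. Their poses are not given: they have to be found in the camera images.
- hollow_block: Shop-made pine sanding block 92 (x) x 54 (y) x 36 mm high, plain sides, rust-red paper round its shaped end at +x: a round hollow 44 mm wide, 24 mm deep. Origin: centre of the 92 x 54 outline, on the underside; z up. On the table at the start.
- nose_block: Shop-made pine sanding block 92 (x) x 54 (y) x 36 mm high, plain sides, rust-red paper round its shaped end at +x: a round nose 28 mm wide, standing 22 mm out from square shoulders at x = +24 mm. Origin: centre of the 92 x 54 outline, on the underside; z up. On the table at the start.
- bevel_block: Shop-made pine sanding block 92 (x) x 54 (y) x 36 mm high, plain sides, rust-red paper round its shaped end at +x: cut straight at a slant (x = +14 mm on the -y side, +46 mm on the +y side). It fits neither slice. Origin: centre of the 92 x 54 outline, on the underside; z up.
- cork_block: Brown two-tone cork sanding block, plain oblong 53 (x) x 100 (y) x 27 mm high. Origin: centre of its underside; z up. On the table at the start.
- wax_tin: Round red lidded tin of wax, 47 mm across, 28 mm high. Origin: centre of its underside; z up. On the table at the start.
- board_rubber: Felt board rubber, wooden back on grey felt, 47 (x) x 130 (y) x 32 mm high: like the cork block, but longer and with the felt. Origin: centre of its underside; z up.
- bead_pocket: Black tray insert 138 (x) x 90 mm (y), in any of the tray's 4 places, tops and rim 18 mm, pale grey pocket floor 10 mm above the table. Pocket x -54 to +68, 70 mm wide; at its +x end a dark slice, 26 mm high: a bead, tongue 28 mm wide pointing to -x from x = +54, tip at +32; a hollow fits over it. Origin: on the floor where the block's origin belongs, 8 mm clear round it.
- cove_pocket: Black tray insert 138 (x) x 90 mm (y), in any of the tray's 4 places, tops and rim 18 mm, pale grey pocket floor 10 mm above the table. Pocket x -54 to +68, 70 mm wide; at its +x end a dark slice, 26 mm high: a cove, hollow 48 mm wide open to -x, its points at x = +30, bottom at +54; a nose fits in. Origin: on the floor where the block's origin belongs, 6 to 8 mm clear round it.
- flat_pocket: Black tray insert 138 (x) x 90 mm (y), in any of the tray's 4 places, tops and rim 18 mm, pale grey pocket floor 10 mm above the table. Plain oblong pocket 116 (x) x 70 mm (y), no slice. No pocket has room for fingers beside the part: hold parts high, fingertips 11 mm or more above the underside. Origin: centre of the pocket floor; z up.
- round_pocket: Black tray insert 138 (x) x 90 mm (y), in any of the tray's 4 places, tops and rim 18 mm, pale grey pocket floor 10 mm above the table. Round pocket 64 mm across, no slice. Insert centres lie 90 mm apart in a row along y. Origin: centre of the pocket floor; z up.
There are look-alikes about, which are no part of the job. What is shaped like the cork_block but purple is not meant.

How it is judged:
By the outcome, as a careful person would: the job done as asked, in the order asked, and still so for the second after the job is handed in, with the robot touching nothing.
It also fails if it takes over 96 s, if anything falls off the work surface, if the arm or the gripper's body presses on something with over 40 N, if the wrist force passes 120 N, or if a joint passes its speed limit or range.

## Working session

There is one attempt and no reset: what is moved stays moved. The work goes in short steps, Python scripts to look and compute and a tool call to move; the robot and the scene stay as the last step left them, time stands still between calls to the robot, and variables do not carry over. Pictures are saved under pics/ and viewed, and the job is handed in when it is done.

Besides the shell and the picture viewer there is one more tool, called after ">>>" as name(argument=value, ...), one argument or row to a line, values as JSON. send_rows: Moves the arm, as the interface text tells. Its arguments: {"type":"object","properties":{"grip":{"type":"array","items":{"type":"number"}},"offset":{"type":"array","items":{"type":"array","items":{"type":"number"}}},"twist":{"type":"array","items":{"type":"number"}},"newtons":{"type":"number"}},"required":["grip","offset","twist"]}

```bash
mkdir -p pics; ls
cat > h.py <<'E'
import numpy as np, cv2
from workcell import monitor, viewer, manip
E
python3 - <<'E'
from h import *
o=monitor.get_obs(); print(o)
for n in ["scene","top"]:
    p,d=viewer.camera(n); cv2.imwrite(f"pics/{n}0.png",p); np.save(f"{n}_d.npy",d); np.save(f"{n}_p.npy",p)
    m=viewer.camera_model(n); print(n,m)
print(viewer.camera_model("wrist"), manip.tcp_to_grasp)
E
```

```text
pics
{'clock': 0.0, 'joint_pos': array([ 1.12239257,  0.33287161, -0.06469955,  1.46093235,  0.02159621,
        1.34990152, -0.0885098 ]), 'joint_velocities': array([ 0.00227192,  0.00033235, -0.00020022, -0.0014033 , -0.00163987,
       -0.00054226, -0.00128612]), 'tau': array([ 4.13736634e-04, -6.25432920e+01,  4.97030094e-02, -3.91605628e+01,
        1.63050089e-02,  9.85386840e-03, -1.99942249e-06]), 'position': array([ 0.25800026, -0.56885438,  0.23052038]), 'ee_rot': array([-0.69101347, -0.1498977 ,  0.691268  , -0.14892824]), 'ft_force': array([-0.84331335, -0.16014467, -0.12521618]), 'torque': array([-0.01088166, -0.04991108,  0.01709023]), 'grip_width': 0.9996738075755233}
scene {'camera_matrix': array([[463.40057955,   0.        , 318.64042316],
       [  0.        , 463.40057955, 200.06543818],
       [  0.        ,   0.        ,   1.        ]]), 'R': array([[-0.80512709, -0.59309383,  0.00317623],
       [-0.41012718,  0.55286467, -0.72535257],
       [ 0.42844611, -0.58530366, -0.68837022]]), 't': array([0.32777228, 0.19403982, 1.35030834])}
top {'camera_matrix': array(
[... 180 characters left out ...]
987467, -0.01293328],
       [-0.98257213, -0.00657063, -0.18576554],
       [ 0.18565728,  0.0144042 , -0.98250898]]), 't': array([0.01012231, 0.4145374 , 1.1527162 ])}
{'camera_matrix': array([[296.72022691,   0.        , 318.96521842],
       [  0.        , 296.72022691, 193.62680364],
       [  0.        ,   0.        ,   1.        ]]), 'mount': array([[-5.25867001e-04, -3.22945614e-01,  9.46417378e-01,
        -1.42227346e-01],
       [ 9.99999134e-01, -1.31155170e-03,  1.08098900e-04,
         1.08329711e-03],
       [ 1.20636525e-03,  9.46416615e-01,  3.22946025e-01,
        -8.35558470e-02],
       [ 0.00000000e+00,  0.00000000e+00,  0.00000000e+00,
         1.00000000e+00]])} 0.0187
```

View pics/top0.png

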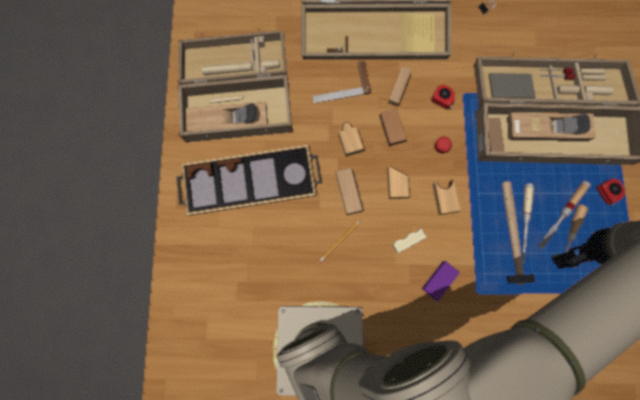

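View pics/scene0.png

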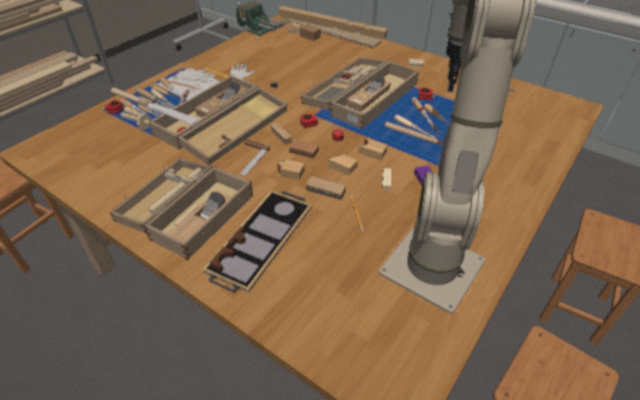

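Run:
```python
from h import *
p=np.load("top_p.npy")
cv2.imwrite("pics/c1.png",cv2.resize(p[60:230,320:480],None,fx=3.5,fy=3.5,interpolation=cv2.INTER_CUBIC))
cv2.imwrite("pics/c2.png",cv2.resize(p[135:220,170:330],None,fx=5,fy=5,interpolation=cv2.INTER_CUBIC))
s=np.load("scene_p.npy")
cv2.imwrite("pics/c3.png",cv2.resize(s[110:210,230:400],None,fx=4.7,fy=4.7,interpolation=cv2.INTER_CUBIC))
for t in ["hollow_block","nose_block","bevel_block","cork_block","wax_tin","board_rubber","bead_pocket","cove_pocket","flat_pocket","round_pocket"]:
    print(t,[(np.round(r["position"],1),round(r["score"],2)) for r in viewer.spot_point(t,"top")][:3],[(r["box"],round(r["score"],2)) for r in viewer.recognise(t,"top")][:3])
```

```text
hollow_block [(array([445.7, 195.1]), 0.92)] [([431.3, 178.6, 27.9, 36.4], 0.88), ([277.3, 146.6, 33.9, 49.6], 0.49)]
nose_block [(array([350.5, 139.4]), 0.82)] [([338.1, 122.1, 22.3, 34.4], 0.58), ([380.0, 112.0, 27.3, 31.9], 0.42)]
bevel_block [(array([394.8, 183.7]), 0.56)] [([387.0, 169.7, 23.9, 29.2], 0.97)]
cork_block [(array([390.3, 131.1]), 0.78), (array([439.5, 278.9]), 0.66)] [([379.7, 109.0, 25.8, 33.9], 0.89), ([420.7, 259.9, 38.4, 41.7], 0.64)]
wax_tin [(array([440.2, 148. ]), 0.82)] [([436.5, 135.4, 13.8, 19.6], 0.59)]
board_rubber [(array([352.4, 190.7]), 0.92), (array([443.6, 144.6]), 0.17)] [([337.1, 166.3, 22.1, 49.8], 0.76), ([387.5, 170.8, 24.4, 28.3], 0.38)]
bead_pocket [(array([235.5, 182.3]), 0.94)] [([215.9, 157.5, 31.8, 46.7], 0.71), ([275.2, 147.7, 37.2, 48.2], 0.2)]
cove_pocket [(array([205.7, 189.1]), 0.97), (array([396.1, 186.2]), 0.18)] [([183.7, 159.9, 36.1, 48.5], 0.88)]
flat_pocket [(array([266.8, 175.9]), 0.92)] [([246.2, 151.1, 34.4, 54.2], 0.97)]
round_pocket [(array([293.2, 175.3]), 0.68)] [([273.5, 147.6, 38.3, 49.2], 0.69), ([244.2, 151.0, 36.9, 54.3], 0.16)]
```

View pics/c1.png

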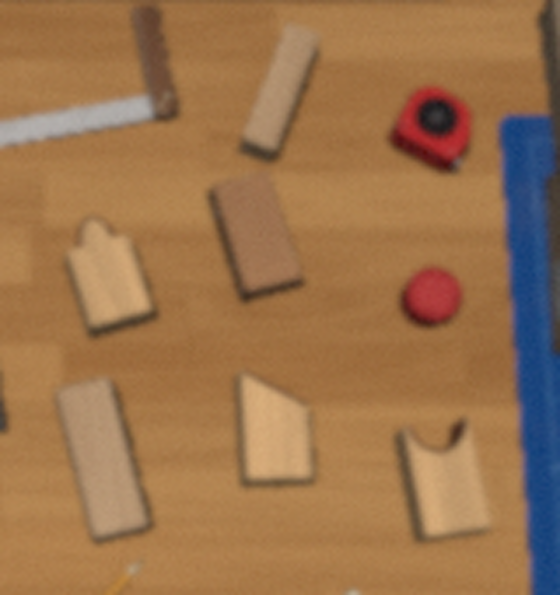

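View pics/c2.png

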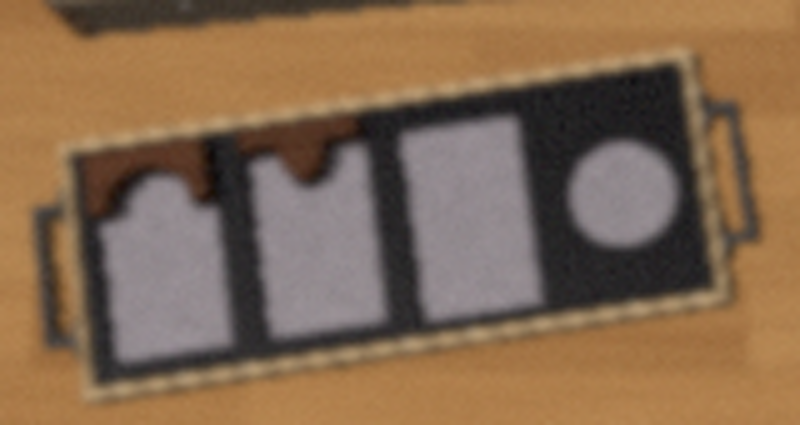

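View pics/c3.png

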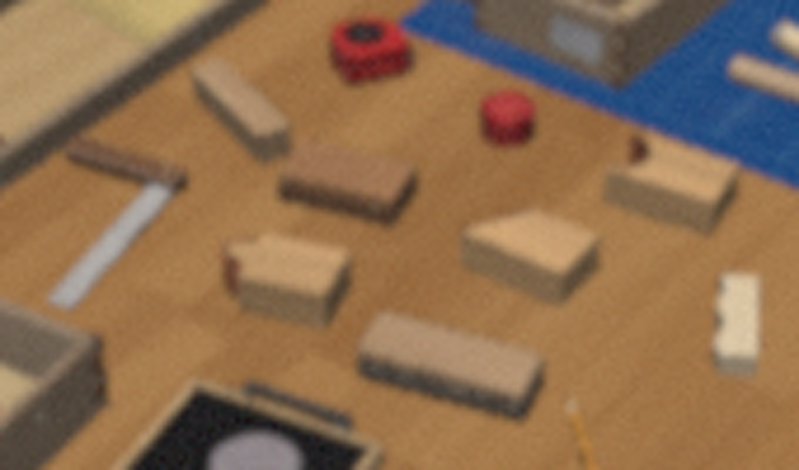

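The pictures show:
- **Blocks and tin:** in the top view, the nose block is at (350,139), the bevel at (398,182) and the hollow at (446,196). The cork is the plain brown block at (392,127), and the wax tin is the plain red disc at (444,144).
- **Not meant:** the purple block at (440,280), the felt-edged rubber at (349,190), the tape measure at (444,96), which has a black disc and hook, and the pale narrow block at (400,86).
- **Tray, left to right:** cove (203,188), bead (233,182), flat (264,178), round (294,174).

Next I'll measure their poses.

```bash
cat >> h.py <<'E'
def cloud(name,d):
    m=viewer.camera_model(name);K=m["camera_matrix"]
    v,u=np.mgrid[0:d.shape[0],0:d.shape[1]]
    X=np.stack([(u-K[0,2])/K[0,0]*d,(v-K[1,2])/K[1,1]*d,d],-1)
    return (X-m["t"])@m["R"]   # R^T(X-t)
def rays(name,uv,z):
    m=viewer.camera_model(name);K=m["camera_matrix"];R=m["R"];t=m["t"]
    uv=np.atleast_2d(uv).astype(float)
    r=np.c_[(uv[:,0]-K[0,2])/K[0,0],(uv[:,1]-K[1,2])/K[1,1],np.ones(len(uv))]@R
    C=-R.T@t
    return C+r*((z-C[2])/r[:,2])[:,None]
E
python3 - <<'E'
from h import *
d=np.load("top_d.npy");X=cloud("top",d)
Z=X[...,2]
print("table z",np.median(Z[215:225,350:450]),np.std(Z[215:225,350:450]))
boxes=dict(nose=(330,115,370,162,.036),cork=(376,104,412,150,.027),tin=(430,130,458,158,.028),hollow=(428,172,464,220,.036),bevel=(382,164,414,204,.036),rubber=(334,162,366,218,.032))
for n,(a,b,c,e,h) in boxes.items():
    M=np.zeros(d.shape,bool);M[b:e,a:c]=1
    M&=(Z>h-.012)&(Z<h+.015)
    k,l,st,_=cv2.connectedComponentsWithStats(M.astype(np.uint8))
    i=1+np.argmax(st[1:,4]);ys,xs=np.where(l==i)
    P=X[ys,xs]
    r=cv2.minAreaRect((P[:,:2]*1000).astype(np.float32))
    uvr=cv2.minAreaRect(np.c_[xs,ys].astype(np.float32))
    print(n,len(xs),"z",np.median(P[:,2]).round(4),"mean",(P[:,:2].mean(0)*1000).round(1),"rect",np.round(r[0],1),np.round(r[1],1),round(r[2],1), "dia",2*np.sqrt(len(xs))*0)
# tray
g=np.array([[203,188],[233,182],[264,178],[294,174]])
print("pix z",Z[g[:,1],g[:,0]], rays("top",g,.01).round(4))
E
```

```text
table z 0.0002710576146496995 0.07637583576580292
nose 517 z 0.0362 mean [592.1 -83.6] rect [598.9 -82.2] [93.8 54.3] 16.7 dia 0.0
cork 595 z 0.0277 mean [ 633.  -209.2] rect [ 635.3 -209.5] [102.1  53. ] 15.8 dia 0.0
tin 211 z 0.0277 mean [ 579.8 -355.2] rect [ 581.2 -356.4] [45.2 46.8] 45.6 dia 0.0
hollow 571 z 0.0362 mean [ 418.1 -356.3] rect [ 424.2 -356.9] [92.5 56.4] 8.8 dia 0.0
bevel 538 z 0.0358 mean [ 459.6 -217.9] rect [ 466.1 -220.2] [90.8 54.2] 1.3 dia 0.0
rubber 741 z 0.0325 mean [438.2 -78.2] rect [439.8 -78.3] [129.9  47.1] 14.6 dia 0.0
pix z [0.01327372 0.01198223 0.01275589 0.00793029] [[0.4483 0.344  0.01  ]
 [0.4668 0.2569 0.01  ]
 [0.4793 0.1664 0.01  ]
 [0.4919 0.0787 0.01  ]]
```

Run:
```python
from h import *
d=np.load("top_d.npy");p=np.load("top_p.npy");X=cloud("top",d)
hsv=cv2.cvtColor(p,cv2.COLOR_BGR2HSV)
M=np.zeros(d.shape,bool);M[135:220,175:325]=1
fl=M&(hsv[...,1]<60)&(hsv[...,2]>100)
k,l,st,_=cv2.connectedComponentsWithStats(fl.astype(np.uint8))
for i in range(1,k):
    if st[i,4]<150: continue
    ys,xs=np.where(l==i)
    P=rays("top",np.c_[xs,ys],.010)
    r=cv2.minAreaRect((P[:,:2]*1000).astype(np.float32))
    print("floor",st[i],"mean",(P.mean(0)*1000).round(1),np.round(r[0],1),np.round(r[1],1),round(r[2],1))
t=M&(hsv[...,2]<75)
t=cv2.morphologyEx(t.astype(np.uint8),cv2.MORPH_OPEN,np.ones((3,3)))
k,l,st,_=cv2.connectedComponentsWithStats(t);i=1+np.argmax(st[1:,4])
ys,xs=np.where(l==i);P=rays("top",np.c_[xs,ys],.018);r=cv2.minAreaRect((P[:,:2]*1000).astype(np.float32))
print("black",np.round(r[0],1),np.round(r[1],1),r[2])
z=M&(X[...,2]>.013)&(X[...,2]<.021)
k,l,st,_=cv2.connectedComponentsWithStats(z.astype(np.uint8));i=1+np.argmax(st[1:,4])
ys,xs=np.where(l==i);P=X[ys,xs];r=cv2.minAreaRect((P[:,:2]*1000).astype(np.float32))
print("tops",st[i],np.round(r[0],1),np.round(r[1],1),r[2],np.median(P[:,2]))
o=monitor.get_obs()
from scipy.spatial.transform import Rotation as Ro
print(Ro.from_quat(o["ee_rot"]).as_matrix().round(4))
```

```text
floor [250 159  28  40 887] mean [478.2 167.1  10. ] [478.4 167.4] [114.5  69.1] 9.4
floor [284 163  21  21 344] mean [493.8  78.5  10. ] [495.   78.8] [60.5 58.7] 0.8
floor [220 164  27  38 768] mean [460.4 255.7  10. ] [464.4 256.6] [106.6  68.9] 9.3
floor [190 170  26  37 734] mean [444.1 344.2  10. ] [449.4 345.4] [107.   68.1] 10.2
black [487.5 134.2] [135.5 197.9] 9.400050163269043
tops [ 177  145  139   70 2966] [472.9 221. ] [155.3 401.8] 9.460705757141113 0.01773328384537403
[[ 0.000e+00  4.131e-01 -9.107e-01]
 [-1.000e-04 -9.107e-01 -4.131e-01]
 [-1.000e+00  1.000e-04 -0.000e+00]]
```

```bash
cat >> h.py <<'E'
from scipy.spatial.transform import Rotation as Ro
def plan(x,y,z,jaw):
    o=monitor.get_obs();R=Ro.from_quat(o["ee_rot"]).as_matrix();p=o["position"]*1000
    cur=np.degrees(np.arctan2(R[1,1],R[0,1]))
    tw=-((jaw-cur+90)%180-90)
    print("t",o["clock"].round(2),"pos",p.round(1),"jaw",cur.round(2),"w",round(o["grip_width"],3),"F",o["ft_force"].round(1))
    print("offset",(R.T@(np.array([x,y,z])-p)).round(1),"twist",tw.round(2))
E
python3 -c "
from h import *
plan(419.3,-357.7,110,98.8)"
```

```text
Traceback (most recent call last):
  File "h.py", line 19, in plan
    print("t",o["clock"].round(2),"pos",p.round(1),"jaw",cur.round(2),"w",round(o["grip_width"],3),"F",o["ft_force"].round(1))
              ^^^^^^^^^^^^^^^^
AttributeError: 'float' object has no attribute 'round'
```

```bash
sed -i 's/o\["clock"\].round(2)/round(o["clock"],2)/' h.py
python3 -c "
from h import *
plan(419.3,-357.7,110,98.8)"
```

```text
t 1.1 pos [ 258.2 -569.2  231.3] jaw -65.6 w 1.004 F [ 0.5  0.2 -0.2]
offset [ 121.3 -126.1 -234.1] twist 15.6
```

>>> send_rows(
  grip=[0,0,0,0,0],
  offset=[
    [17,-18,-33],
    [34,-36,-66],
    [51,-54,-99],
    [68,-72,-132],
    [85,-90,-165],
  ],
  twist=[3,6,9,12,15.6],
  newtons=40,
)

```text
clock: 1.52
position: [0.372, -0.4176, 0.1458]
ee_rot: [0.705, 0.053, -0.705, 0.053]
ft_force: [1.0, -1.0, 0.6]
grip_width: 1.001
```

```bash
python3 -c "
from h import *
plan(419.3,-357.7,110,98.8)"
```

```text
t 1.52 pos [ 372.  -417.6  145.8] jaw -81.36 w 1.001 F [ 1.  -1.   0.6]
offset [ 35.8 -52.1 -55.7] twist -0.16
```

>>> send_rows(
  grip=[0,0,0,0,0],
  offset=[
    [12,-17,-19],
    [24,-35,-37],
    [36,-52,-56],
    [36,-52,-56],
    [36,-52,-56],
  ],
  twist=[0,0,0,0,0],
)

```text
clock: 1.93
position: [0.4193, -0.3577, 0.1098]
ee_rot: [-0.705, -0.056, 0.705, -0.055]
ft_force: [-0.7, -0.3, 0.2]
grip_width: 1.003
```

Run:
```python
from h import *
plan(419.3,-357.7,20,98.8)
p,d=viewer.camera("wrist");cv2.imwrite("pics/w1.png",p);np.save("w_d.npy",d)
```

```text
t 1.93 pos [ 419.3 -357.7  109.8] jaw -81.03 w 1.003 F [-0.7 -0.3  0.2]
offset [89.8  0.1  0. ] twist 0.17
```

View pics/w1.png

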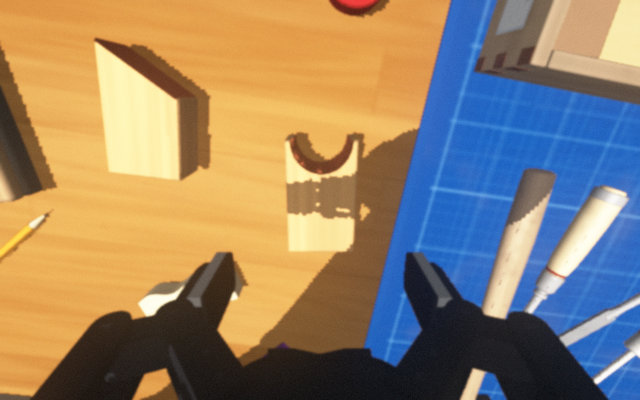

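The wrist view shows the hollow block centred between the fingers at (321,195). The fingertips are at (225,260) and (415,260). I'll check where the tips lie in the tool frame.

```bash
cat >> h.py <<'E'
def wtool(d):
    m=viewer.camera_model("wrist");K=m["camera_matrix"];T=m["mount"]
    v,u=np.mgrid[0:d.shape[0],0:d.shape[1]]
    X=np.stack([(u-K[0,2])/K[0,0]*d,(v-K[1,2])/K[1,1]*d,d],-1)
    return X@T[:3,:3].T+T[:3,3]
def tips(d):
    X=wtool(d)*1000
    M=(d>0)&(np.abs(X[...,2])<14)&(np.abs(X[...,1])<62)&(X[...,0]>-40)&(X[...,0]<15)
    for s in (-1,1):
        P=X[M&(np.sign(X[...,1])==s)]
        if len(P): print(s,len(P),"maxx",np.percentile(P[:,0],98).round(1),"y",np.percentile(P[:,1],[2,50,98]).round(1),"z",np.percentile(P[:,2],[2,98]).round(1))
E
python3 - <<'E'
from h import *
tips(np.load("w_d.npy"))
E
```

```text
-1 1581 maxx -14.3 y [-55.1 -42.3 -41.6] z [-12.3   9.2]
1 1576 maxx -14.5 y [43.  43.6 56.3] z [-12.2   9.4]
```

>>> send_rows(
  grip=[0,0,0,0,0],
  offset=[
    [33,0,0],
    [66,0,0],
    [90,0,0],
    [100,0,0],
    [100,0,0],
  ],
  twist=[0,0,0,0,0],
)

```text
clock: 2.4
position: [0.4168, -0.3595, 0.0086]
ee_rot: [-0.704, -0.054, 0.706, -0.053]
ft_force: [0.1, 1.1, 0.5]
grip_width: 0.998
```

>>> send_rows(
  grip=[60,120,180,180,180],
  offset=[
    [0,0,0],
    [0,0,0],
    [0,0,0],
    [0,0,0],
    [0,0,0],
  ],
  twist=[0,0,0,0,0],
  newtons=50,
)

```text
clock: 2.82
position: [0.4197, -0.3603, 0.0125]
ee_rot: [0.706, 0.053, -0.704, 0.055]
ft_force: [-0.5, 0.7, 5.9]
grip_width: 0.623
```

Run:
```python
from h import *
plan(419.3,-357.7,10,98.8)
p,d=viewer.camera("wrist");cv2.imwrite("pics/w2.png",p);tips(d)
```

```text
t 2.82 pos [ 419.7 -360.3   12.5] jaw -81.22 w 0.623 F [-0.5  0.7  5.9]
offset [ 2.5 -2.6  0. ] twist -0.02
-1 5686 maxx 13.6 y [-60.4 -25.7  -1. ] z [-13.4  13. ]
1 5690 maxx 13.8 y [ 1.4 26.7 60.3] z [-13.4  13. ]
```

View pics/w2.png

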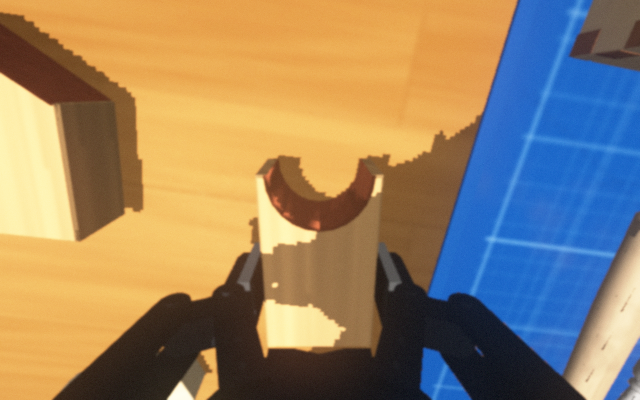

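```bash
cat >> h.py <<'E'
import json
def Rj(j):
    j=np.radians(j);c,s=np.cos(j),np.sin(j)
    return np.array([[0,c,s],[0,s,-c],[-1,0,0]])  # x down, y jaw, z=x cross y
def did(off,tw):
    c=json.load(open("cmd.json"));p=np.array(c["p"])+Rj(c["j"])@np.array(off);c={"p":list(p),"j":c["j"]-tw};json.dump(c,open("cmd.json","w"))
def go(x,y,z,jaw,rows=True):
    c=json.load(open("cmd.json"));o=monitor.get_obs()
    print("cmd",np.round(c["p"],1),round(c["j"],2),"meas",(o["position"]*1000).round(1),"t",round(o["clock"],2),"w",round(o["grip_width"],3),"F",o["ft_force"].round(1))
    off=Rj(c["j"]).T@(np.array([x,y,z])-c["p"]);tw=-((jaw-c["j"]+90)%180-90)
    print("offset",off.round(1),"norm",np.linalg.norm(off).round(0),"twist",round(tw,2))
E
python3 - <<'E'
from h import *
print(Rj(-65.6).round(3))
json.dump({"p":[258,-568.9,230.9],"j":-65.6},open("cmd.json","w"))
did([85,-90,-165],15.6);did([36,-52,-56],0);did([100,0,0],0)
go(419,-357.7,100,-81.2)
E
```

```text
[[ 0.     0.413 -0.911]
 [ 0.    -0.911 -0.413]
 [-1.     0.     0.   ]]
cmd [ 418.5 -358.8    9.9] -81.2 meas [ 419.8 -360.3   12.5] t 2.87 w 0.621 F [-0.7 -0.1  5.1]
offset [-90.1  -1.   -0.7] norm 90.0 twist 0.0
```

>>> send_rows(
  grip=[180,180,180,180,180],
  offset=[
    [-10,0,0],
    [-40,0,0],
    [-80,0,0],
    [-80,0,0],
    [-80,0,0],
  ],
  twist=[0,0,0,0,0],
)

```text
clock: 3.28
position: [0.4203, -0.3604, 0.0941]
ee_rot: [0.707, 0.053, -0.703, 0.056]
ft_force: [0.1, -0.1, -1.5]
grip_width: 0.626
```

Run:
```python
from h import *
did([-80,0,0],0)
go(458.2,255.4,90,-80.6)
```

```text
cmd [ 418.5 -358.8   89.9] -81.2 meas [ 420.3 -360.4   94.1] t 3.28 w 0.626 F [ 0.1 -0.1 -1.5]
offset [-1.000e-01 -6.009e+02 -1.332e+02] norm 616.0 twist -0.6
```

>>> send_rows(
  grip=[180,180,180,180,180],
  offset=[
    [0,-20,-4],
    [0,-55,-12],
    [0,-90,-20],
    [0,-130,-29],
    [0,-170,-38],
  ],
  twist=[0,0,0,0,0],
)

```text
clock: 3.7
position: [0.4294, -0.1837, 0.09]
ee_rot: [-0.705, -0.054, 0.705, -0.054]
ft_force: [1.4, 0.2, -1.2]
grip_width: 0.62
```

>>> send_rows(
  grip=[180,180,180,180,180],
  offset=[
    [0,-39,-8],
    [0,-78,-17],
    [0,-117,-26],
    [0,-156,-35],
    [0,-195,-43],
  ],
  twist=[0,0,0,0,0],
)

```text
clock: 4.12
position: [0.4423, 0.0157, 0.0903]
ee_rot: [-0.705, -0.054, 0.705, -0.054]
ft_force: [0.6, -0.4, -1.0]
grip_width: 0.622
```

>>> send_rows(
  grip=[180,180,180,180,180],
  offset=[
    [0,-39,-8],
    [0,-78,-17],
    [0,-117,-26],
    [0,-156,-35],
    [0,-195,-43],
  ],
  twist=[0,0,0,0,0],
)

```text
clock: 4.53
position: [0.4551, 0.2148, 0.0902]
ee_rot: [-0.705, -0.054, 0.705, -0.054]
ft_force: [1.8, -0.0, -1.5]
grip_width: 0.62
```

Run:
```python
from h import *
did([0,-170,-38],0);did([0,-195,-43],0);did([0,-195,-43],0)
go(458.2,255.4,60,-80.6)
```

```text
cmd [455.3 213.6  89.9] -81.2 meas [455.1 214.8  90.2] t 4.53 w 0.62 F [ 1.8 -0.  -1.5]
offset [ 29.9 -40.9  -9.2] norm 52.0 twist -0.6
```

>>> send_rows(
  grip=[180,180,180,180,180],
  offset=[
    [8,-20,-5],
    [18,-41,-9],
    [30,-41,-9],
    [30,-41,-9],
    [30,-41,-9],
  ],
  twist=[0,-0.6,-0.6,-0.6,-0.6],
)

```text
clock: 4.95
position: [0.4575, 0.2539, 0.0595]
ee_rot: [-0.704, -0.057, 0.706, -0.058]
ft_force: [-0.3, -1.1, -1.0]
grip_width: 0.624
```

Run:
```python
from h import *
did([30,-41,-9],-.6)
p,d=viewer.camera("top");cv2.imwrite("pics/t3.png",cv2.resize(p[120:230,160:330],None,fx=4.6,fy=4.6,interpolation=2))
p,d=viewer.camera("wrist");cv2.imwrite("pics/w3.png",p)
go(458.2,255.4,21,-80.6)
```

```text
cmd [458.  255.5  59.9] -80.6 meas [458.6 253.9  60.6] t 5.05 w 0.618 F [-0.4 -0.1 -0.6]
offset [38.9  0.1 -0.2] norm 39.0 twist -0.0
```

View pics/w3.png

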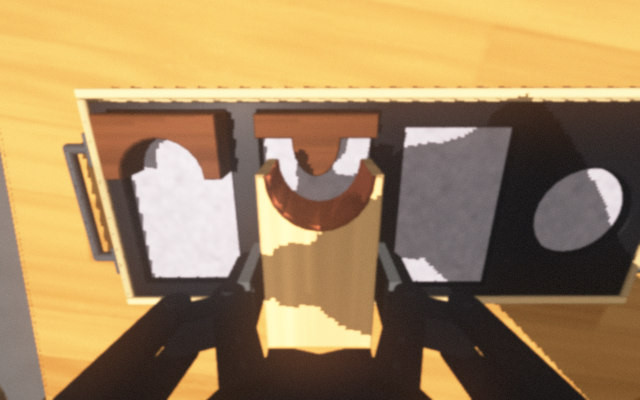

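View pics/t3.png

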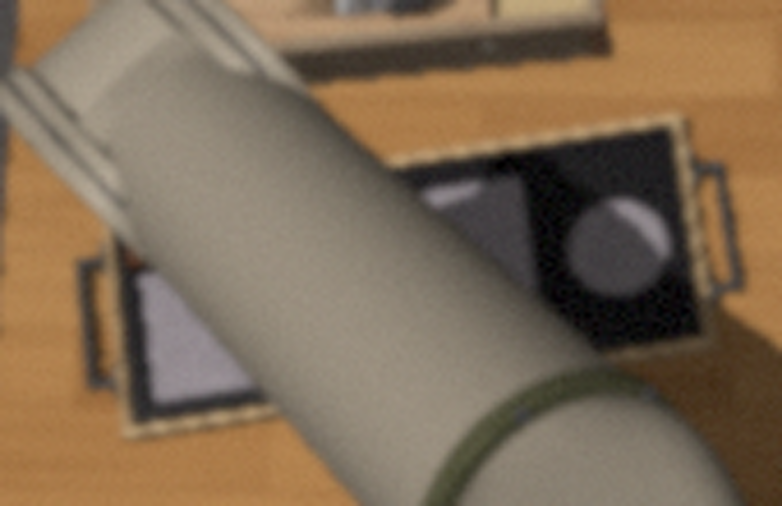

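The hollow is centred over the bead: the block's centre column is 321 and the tongue's is about 318. I'll lower it.

>>> send_rows(
  grip=[180,180,180,180,180],
  offset=[
    [10,0,0],
    [20,0,0],
    [30,0,0],
    [36,0,0],
    [39,0,0],
  ],
  twist=[0,0,0,0,0],
)

```text
clock: 5.47
position: [0.4576, 0.2544, 0.0219]
ee_rot: [-0.704, -0.057, 0.705, -0.059]
ft_force: [-24.3, -17.6, 68.1]
grip_width: 0.621
```

Run:
```python
from h import *
did([39,0,0],0)
p,d=viewer.camera("wrist");cv2.imwrite("pics/w4.png",p);np.save("w_d.npy",d)
go(458.2,255.4,21,-80.6)
X=wtool(d)*1000
for uv in [(300,240),(320,260),(340,250),(230,220),(220,200),(440,230),(325,315)]: print(uv,X[uv[1],uv[0]].round(1))
```

```text
cmd [458.  255.5  20.9] -80.6 meas [457.7 254.4  22.1] t 5.52 w 0.623 F [-10.   -9.4  22.5]
offset [-0.1  0.1 -0.2] norm 0.0 twist -0.0
(300, 240) [-23.4  -7.6 -21.4]
(320, 260) [-23.7   1.4 -11.4]
(340, 250) [-24.4  10.4 -16.9]
(230, 220) [  3.5 -46.7 -19.3]
(220, 200) [  5.7 -51.5 -29.9]
(440, 230) [12.7 70.7 -8.7]
(325, 315) [-23.6   3.8  19.6]
```

View pics/w4.png

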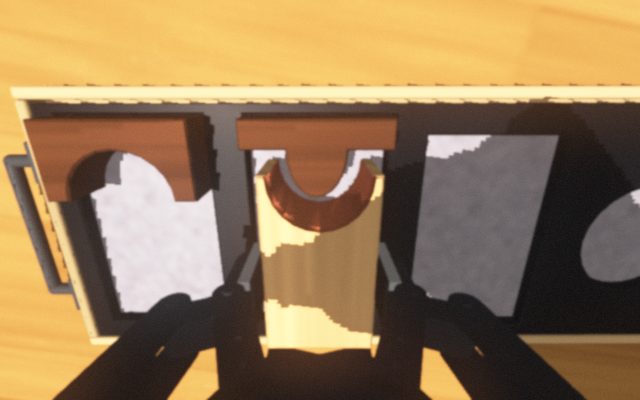

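>>> send_rows(
  grip=[180,120,50,50,50],
  offset=[
    [-1.5,0,0],
    [-1.5,0,0],
    [-1.5,0,0],
    [-1.5,0,0],
    [-1.5,0,0],
  ],
  twist=[0,0,0,0,0],
)

```text
clock: 5.93
position: [0.4581, 0.2551, 0.0225]
ee_rot: [-0.705, -0.058, 0.705, -0.058]
ft_force: [0.4, 0.7, -0.6]
grip_width: 0.806
```

>>> send_rows(
  grip=[50,50,50,50,50],
  offset=[
    [-15,0,0],
    [-35,0,0],
    [-60,0,0],
    [-90,0,0],
    [-90,0,0],
  ],
  twist=[0,0,0,0,0],
)

```text
clock: 6.35
position: [0.4605, 0.2569, 0.1178]
ee_rot: [0.707, 0.059, -0.702, 0.057]
ft_force: [1.6, 1.2, 0.0]
grip_width: 0.801
```

Run:
```python
from h import *
did([-1.5,0,0],0);did([-90,0,0],0)
p,d=viewer.camera("wrist");cv2.imwrite("pics/w5.png",p);np.save("w_d.npy",d)
# nose: centre 598.9,-82.2 yaw 16.7, grasp 6mm back
go(598.9-5.7,-82.2-1.7,110,-73.3)
```

```text
cmd [458.  255.5 112.4] -80.6 meas [459.8 256.2 115.5] t 6.4 w 0.805 F [ 0.3 -0.8 -0.4]
offset [  2.4 356.9 -78. ] norm 365.0 twist -7.3
```

View pics/w5.png

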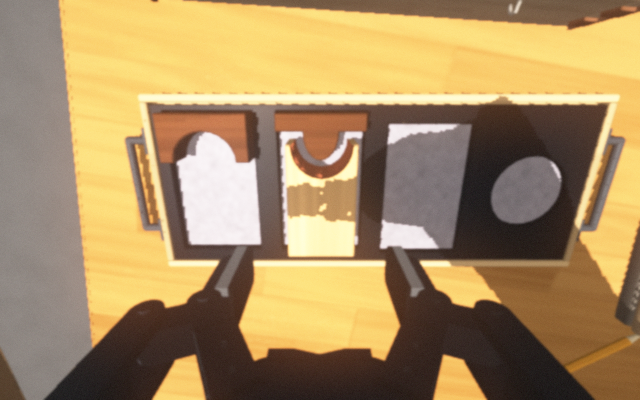

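```bash
cat >> h.py <<'E'
def wworld(d):
    c=json.load(open("cmd.json"));return wtool(d)*1000@Rj(c["j"]).T+np.array(c["p"])
def toprect(X,cx,cy,zlo,zhi,r=75):
    M=(np.hypot(X[...,0]-cx,X[...,1]-cy)<r)&(X[...,2]>zlo)&(X[...,2]<zhi)
    k,l,st,_=cv2.connectedComponentsWithStats(M.astype(np.uint8));i=1+np.argmax(st[1:,4]);P=X[l==i]
    q=cv2.minAreaRect(P[:,:2].astype(np.float32))
    A=np.c_[P[:,:2]-P[:,:2].mean(0),np.ones(len(P))];s=np.linalg.lstsq(A,P[:,2],rcond=None)[0]
    print(len(P),"rect",np.round(q[0],1),np.round(q[1],1),round(q[2],1),"z",np.median(P[:,2]).round(1),"slope deg",np.degrees(s[:2]).round(2))
E
python3 - <<'E'
from h import *
X=wworld(np.load("w_d.npy"))
toprect(X,464,256,38,56)
toprect(X,464,256,6,13.5)
toprect(X,478,167,6,13.5)
toprect(X,449,345,6,13.5)
E
```

```text
6343 rect [460.8 253.7] [91.5 54.1] 9.3 z 40.2 slope deg [-0.33 -0.21]
7309 rect [461.3 254.4] [143.8 113.7] 9.3 z 12.0 slope deg [-0.32 -0.19]
9591 rect [477.1 158.5] [143.7 125.9] 9.3 z 12.2 slope deg [-0.06 -0.11]
3837 rect [469.1 318.3] [149.7  77.3] 37.0 z 11.8 slope deg [-0.29 -0.62]
```

Run:
```python
from h import *
X=wworld(np.load("w_d.npy"))
for n,(a,b,c,e) in dict(flat=(395,150,440,200),cove=(190,180,240,230),black=(262,180,272,220),block=(300,190,340,240),table=(340,30,420,60),rnd=(510,180,540,205)).items(): print(n,np.median(X[b:e,a:c].reshape(-1,3),0).round(1))
M=[]
# flat floor segment rect
flat=(np.abs(X[...,2]-7)<3)
m=np.zeros(flat.shape,bool);m[115:255,375:480]=1
P=X[flat&m];q=cv2.minAreaRect(P[:,:2].astype(np.float32));print(q,len(P))
m[:]=0;m[150:230,480:570]=1
P=X[flat&m];q=cv2.minAreaRect(P[:,:2].astype(np.float32));print(q,len(P))
m[:]=0;m[120:250,170:265]=1
P=X[flat&m];q=cv2.minAreaRect(P[:,:2].astype(np.float32));print(q,len(P))
```

```text
flat [488.  173.    4.7]
cove [431.2 345.6   4.4]
black [446.5 298.8  12.1]
block [451.8 253.1  40.2]
table [584.1 226.7  -6.6]
rnd [488.   74.5   5. ]
((477.6111145019531, 166.40557861328125), (123.37897491455078, 73.27186584472656), 9.013360023498535) 8791
((488.8533630371094, 74.029296875), (63.00720977783203, 61.02152633666992), 12.445050239562988) 3693
((447.1274719238281, 345.9962158203125), (122.91722869873047, 82.8099365234375), 4.997134685516357) 5666
```

The block top is 35.6 mm above the pocket floor and level, so the hollow block is seated. Next is the nose block.

>>> send_rows(
  grip=[0,0,0,0,0],
  offset=[
    [0,25,-5],
    [0,63,-14],
    [0,101,-22],
    [0,139,-30],
    [0,177,-39],
  ],
  twist=[0,0,0,0,0],
)

```text
clock: 6.82
position: [0.5255, 0.0849, 0.1119]
ee_rot: [-0.704, -0.058, 0.705, -0.058]
ft_force: [1.0, 1.4, 0.7]
grip_width: 0.996
```

>>> send_rows(
  grip=[0,0,0,0,0],
  offset=[
    [0,39,-8],
    [0,78,-17],
    [0,117,-25],
    [0,150,-33],
    [2,180,-39],
  ],
  twist=[-2,-4,-6,-7.3,-7.3],
)

```text
clock: 7.23
position: [0.5937, -0.0873, 0.1099]
ee_rot: [-0.699, -0.102, 0.7, -0.103]
ft_force: [-0.1, 0.3, -0.1]
grip_width: 0.998
```

Run:
```python
from h import *
did([0,177,-39],0);did([2,180,-39],-7.3)
p,d=viewer.camera("wrist");cv2.imwrite("pics/w6.png",p);np.save("w_d.npy",d)
go(598.9-5.7,-82.2-1.7,12,-73.3)
X=wworld(d);toprect(X,599,-82,27,40)
p,d=viewer.camera("top");cv2.imwrite("pics/t6.png",p)
```

```text
cmd [593.2 -84.  110.4] -73.3 meas [594.5 -94.3 109. ] t 7.28 w 1.002 F [-1.  -6.6 -0.7]
offset [98.4 -0.1 -0. ] norm 98.0 twist -0.0
6658 rect [600.3 -80.3] [91.9 54.1] 16.8 z 36.1 slope deg [-0.22 -0.02]
```

View pics/w6.png

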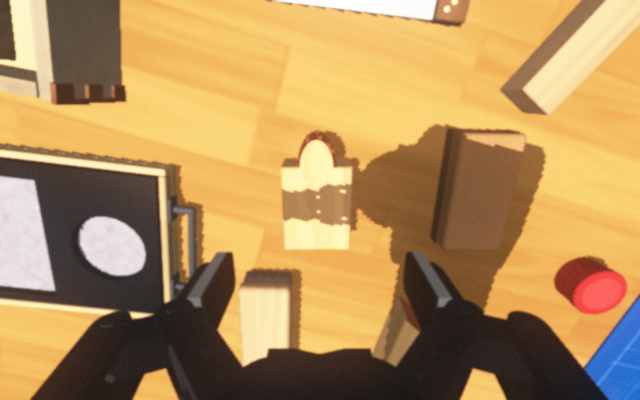

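View pics/t6.png

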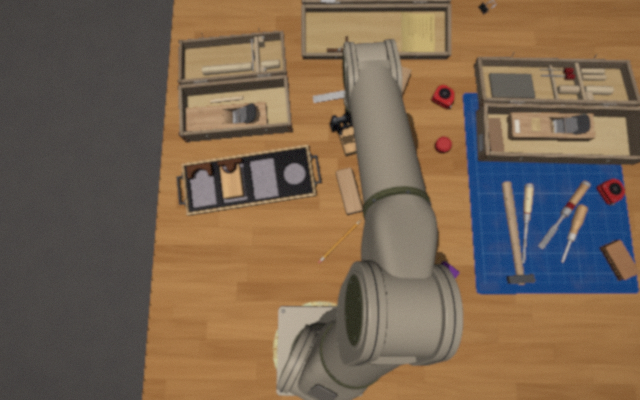

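>>> send_rows(
  grip=[0,0,0,0,0],
  offset=[
    [10,0,0],
    [40,0,0],
    [70,0,0],
    [90,0,0],
    [98,0,0],
  ],
  twist=[0,0,0,0,0],
)

```text
clock: 7.75
position: [0.5905, -0.0821, 0.0084]
ee_rot: [-0.698, -0.104, 0.701, -0.103]
ft_force: [-1.5, 0.7, -0.1]
grip_width: 1.0
```

>>> send_rows(
  grip=[0,60,180,180,180],
  offset=[
    [0,0,0],
    [0,0,0],
    [0,0,0],
    [0,0,0],
    [0,0,0],
  ],
  twist=[0,0,0,0,0],
)

```text
clock: 8.17
position: [0.5947, -0.0842, 0.0147]
ee_rot: [0.701, 0.102, -0.699, 0.103]
ft_force: [-1.1, 1.0, 6.9]
grip_width: 0.621
```

Run:
```python
from h import *
did([98,0,0],0)
go(598.9-5.7,-82.2-1.7,12,-73.3)
p,d=viewer.camera("wrist");cv2.imwrite("pics/w7.png",p)
X=wtool(d)*1000;print(X[290,325].round(1),X[300,305].round(1))
p,d=viewer.camera("top");X=cloud("top",d)*1000
toprect(X,435,-700,18,38,100)
c=rays("top",[620,260],.027)[0]*1000;print(c);toprect(X,c[0],c[1],18,38,90)
cv2.imwrite("pics/c7.png",cv2.resize(p[230:290,580:640],None,fx=6,fy=6,interpolation=2))
```

```text
cmd [593.2 -84.   12.4] -73.3 meas [594.7 -84.2  14.7] t 8.17 w 0.621 F [-1.1  1.   6.9]
offset [ 0.4 -0.1 -0. ] norm 0.0 twist -0.0
[-21.1   3.9   7. ] [-21.6  -5.9  12.4]
295 rect [ 424.2 -725.4] [ 23.5 119.7] 51.3 z 22.9 slope deg [-2.25 -5.25]
[ 249.31512177 -825.52948952   27.        ]
780 rect [ 250.  -826.1] [99.8 56. ] 24.5 z 30.1 slope deg [ 1.47 -3.66]
```

View pics/w7.png

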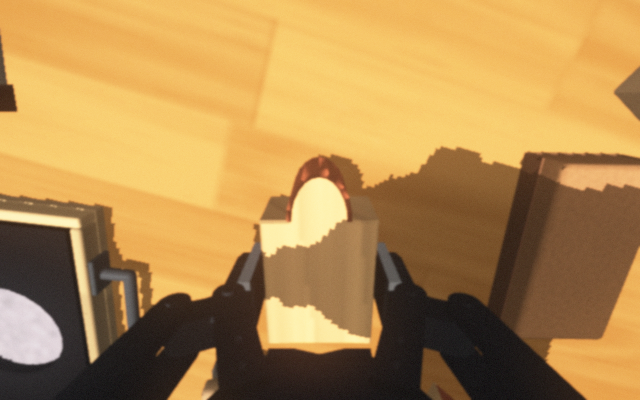

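View pics/c7.png

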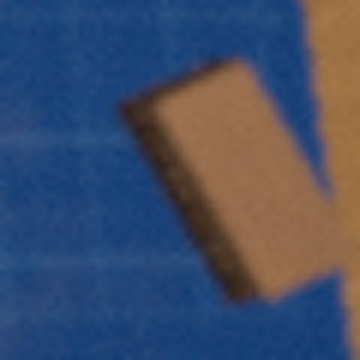

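Run:
```python
from h import *
p,d=viewer.camera("top");X=cloud("top",d)*1000
toprect(X,464,256,40,52)
m=np.zeros(d.shape,bool);m[135:220,175:325]=1
z=m&(X[...,2]>14)&(X[...,2]<21)
k,l,st,_=cv2.connectedComponentsWithStats(z.astype(np.uint8));i=1+np.argmax(st[1:,4])
print(cv2.minAreaRect(X[l==i][:,:2].astype(np.float32)))
go(443.8,344.4,100,-80.6)
```

```text
520 rect [462.2 256.6] [91.5 55.4] 9.9 z 46.2 slope deg [-0.22  0.01]
((474.18316650390625, 213.19265747070312), (155.5721893310547, 389.7445068359375), 9.533655166625977)
cmd [593.2 -84.   12.4] -73.3 meas [594.7 -84.2  14.7] t 8.32 w 0.619 F [-0.7  0.6  7.2]
offset [ -87.6 -453.3   20. ] norm 462.0 twist 7.3
```

>>> send_rows(
  grip=[180,180,180,180,180],
  offset=[
    [-10,0,0],
    [-35,0,0],
    [-65,0,0],
    [-80,0,0],
    [-80,0,0],
  ],
  twist=[0,0,0,0,0],
)

```text
clock: 8.73
position: [0.5959, -0.0845, 0.0979]
ee_rot: [0.702, 0.102, -0.697, 0.103]
ft_force: [0.7, -0.2, -1.8]
grip_width: 0.622
```

Run:
```python
from h import *
did([-80,0,0],0)
go(443.8,344.4,92.4,-80.6)
```

```text
cmd [593.2 -84.   92.4] -73.3 meas [595.9 -84.5  97.9] t 8.73 w 0.622 F [ 0.7 -0.2 -1.8]
offset [   0.  -453.3   20. ] norm 454.0 twist 7.3
```

>>> send_rows(
  grip=[180,180,180,180,180],
  offset=[
    [0,-20,1],
    [0,-55,2],
    [0,-93,4],
    [0,-132,6],
    [0,-170,7.5],
  ],
  twist=[0,0,0,0,0],
)

```text
clock: 9.15
position: [0.5362, 0.0776, 0.0927]
ee_rot: [-0.7, -0.102, 0.7, -0.103]
ft_force: [1.0, 0.0, -1.7]
grip_width: 0.618
```

>>> send_rows(
  grip=[180,180,180,180,180],
  offset=[
    [0,-38,2],
    [0,-76,3],
    [0,-114,5],
    [0,-152,7],
    [0,-185,8],
  ],
  twist=[1.5,3,4.5,6,7.3],
)

```text
clock: 9.57
position: [0.475, 0.2533, 0.0928]
ee_rot: [-0.705, -0.058, 0.705, -0.058]
ft_force: [-0.1, 1.0, -1.0]
grip_width: 0.619
```

Run:
```python
from h import *
did([0,-170,7.5],0);did([0,-185,8],7.3)
go(443.8,344.4,65,-80.6)
```

```text
cmd [476.4 251.6  92.4] -80.6 meas [475.  253.3  92.8] t 9.57 w 0.619 F [-0.1  1.  -1. ]
offset [ 27.4 -96.9  17. ] norm 102.0 twist -0.0
```

>>> send_rows(
  grip=[180,180,180,180,180],
  offset=[
    [0,-38,7],
    [0,-72,13],
    [10,-92,16],
    [20,-97,17],
    [27.4,-97,17],
  ],
  twist=[0,0,0,0,0],
)

```text
clock: 9.98
position: [0.4425, 0.3455, 0.0643]
ee_rot: [-0.704, -0.059, 0.705, -0.059]
ft_force: [-0.9, -1.0, -1.4]
grip_width: 0.623
```

Run:
```python
from h import *
did([27.4,-97,17],0)
p,d=viewer.camera("wrist");cv2.imwrite("pics/w8.png",p)
go(443.8,344.4,25.5,-80.6)
```

```text
cmd [443.7 344.5  65. ] -80.6 meas [442.9 343.1  62.8] t 10.03 w 0.622 F [-1.1 -2.4 -3.4]
offset [39.5  0.1 -0. ] norm 40.0 twist -0.0
```

View pics/w8.png

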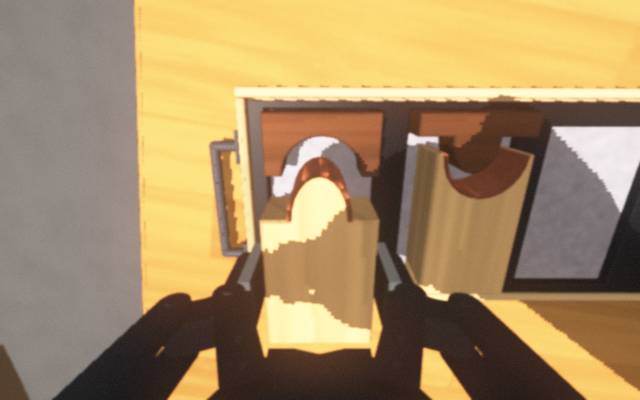

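The nose, at column 320, lies under the middle of the cove, which spans columns 285–360 with its centre at 322. I'll lower it.

>>> send_rows(
  grip=[180,180,180,180,180],
  offset=[
    [10,0,0],
    [20,0,0],
    [29,0,0],
    [35,0,0],
    [39.5,0,0],
  ],
  twist=[0,0,0,0,0],
)

```text
clock: 10.45
position: [0.444, 0.3433, 0.0248]
ee_rot: [-0.704, -0.057, 0.705, -0.058]
ft_force: [0.0, -0.3, -1.1]
grip_width: 0.62
```

Run:
```python
from h import *
did([39.5,0,0],0)
p,d=viewer.camera("wrist");cv2.imwrite("pics/w9.png",p)
X=wtool(d)*1000;print(X[290,325].round(1),X[300,305].round(1))
go(443.8,344.4,25.5,-80.6)
```

```text
[-21.2   3.8   6.8] [-22.2  -5.9  11.8]
cmd [443.7 344.5  25.5] -80.6 meas [444.1 343.5  25. ] t 10.5 w 0.623 F [-0.3  0.  -1.1]
offset [ 0.   0.1 -0. ] norm 0.0 twist -0.0
```

View pics/w9.png

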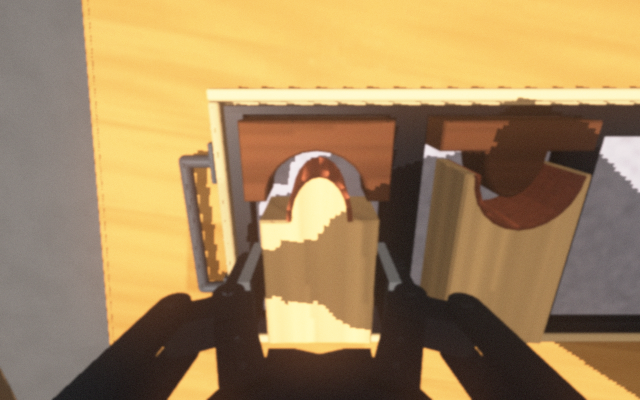

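>>> send_rows(
  grip=[150,100,50,50,50],
  offset=[
    [0,0,0],
    [0,0,0],
    [0,0,0],
    [0,0,0],
    [0,0,0],
  ],
  twist=[0,0,0,0,0],
)

```text
clock: 10.92
position: [0.4442, 0.3443, 0.0262]
ee_rot: [0.705, 0.058, -0.705, 0.058]
ft_force: [0.3, -1.4, 0.6]
grip_width: 0.802
```

>>> send_rows(
  grip=[50,50,50,50,50],
  offset=[
    [-15,0,0],
    [-35,0,0],
    [-60,0,0],
    [-85,0,0],
    [-90,0,0],
  ],
  twist=[0,0,0,0,0],
)

```text
clock: 11.33
position: [0.4454, 0.3457, 0.1202]
ee_rot: [0.706, 0.059, -0.703, 0.057]
ft_force: [0.6, 1.0, 1.1]
grip_width: 0.807
```

Run:
```python
from h import *
did([-90,0,0],0)
p,d=viewer.camera("wrist");cv2.imwrite("pics/w10.png",p)
go(635.3,-209.5,115,-74.2)
```

```text
cmd [443.7 344.5 115.5] -80.6 meas [445.3 345.5 119.3] t 11.38 w 0.805 F [1.  0.3 0.7]
offset [ 5.000e-01  5.778e+02 -9.850e+01] norm 586.0 twist -6.4
```

View pics/w10.png

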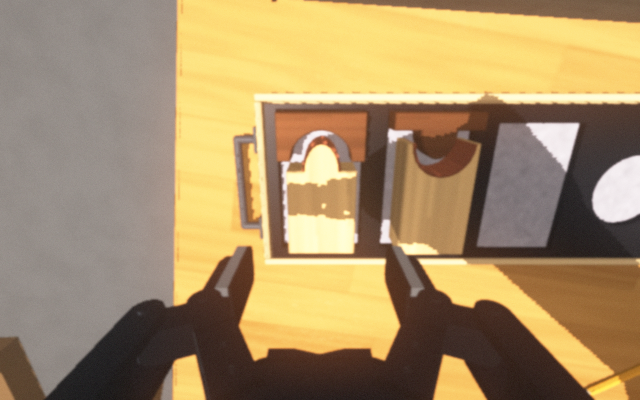

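The nose block sits in the cove pocket at (320,205), clear all round. Next is the cork block.

>>> send_rows(
  grip=[0,0,0,0,0],
  offset=[
    [0,25,-4],
    [0,63,-11],
    [0,102,-17],
    [0,141,-24],
    [0,180,-31],
  ],
  twist=[0,0,0,0,0],
)

```text
clock: 11.8
position: [0.5038, 0.1696, 0.1151]
ee_rot: [-0.704, -0.058, 0.705, -0.058]
ft_force: [0.9, 0.2, 0.4]
grip_width: 0.997
```

>>> send_rows(
  grip=[0,0,0,0,0],
  offset=[
    [0,40,-7],
    [0,80,-14],
    [0,120,-20],
    [0,160,-27],
    [0,200,-34],
  ],
  twist=[0,0,0,0,0],
)

```text
clock: 12.22
position: [0.57, -0.0224, 0.1151]
ee_rot: [-0.704, -0.058, 0.705, -0.058]
ft_force: [0.9, 0.0, -0.2]
grip_width: 0.999
```

>>> send_rows(
  grip=[0,0,0,0,0],
  offset=[
    [0,40,-7],
    [0,80,-14],
    [0,120,-20],
    [0,160,-27],
    [0,185,-31],
  ],
  twist=[-1.4,-2.8,-4.2,-6.4,-6.4],
)

```text
clock: 12.63
position: [0.6306, -0.203, 0.1144]
ee_rot: [-0.7, -0.096, 0.701, -0.097]
ft_force: [-0.1, -0.3, 0.3]
grip_width: 0.995
```

Run:
```python
from h import *
did([0,180,-31],0);did([0,200,-34],0);did([0,185,-31],-6.4)
go(635.3,-209.5,115,-74.2)
p,d=viewer.camera("wrist");cv2.imwrite("pics/w11.png",p)
o=monitor.get_obs();print(o["position"])
X=wworld(d);toprect(X,635,-209,17,34)
```

```text
cmd [ 630.7 -197.3  115.5] -74.2 meas [ 630.6 -203.   114.4] t 12.63 w 0.995 F [-0.1 -0.3  0.3]
offset [ 0.5 13.  -1.1] norm 13.0 twist 0.0
[ 0.63067455 -0.20772844  0.1141066 ]
6992 rect [ 637.3 -205.8] [98.9 51.2] 15.3 z 28.4 slope deg [-0.27 -0.1 ]
```

View pics/w11.png

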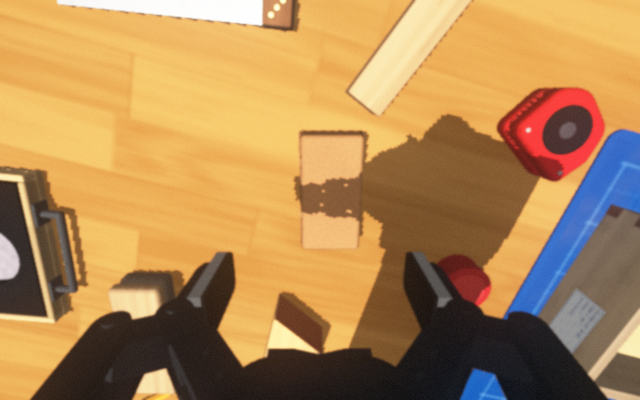

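>>> send_rows(
  grip=[0,0,0,0,0],
  offset=[
    [0,6,0],
    [0,13,-1],
    [10,13,-1],
    [20,13,-1],
    [20,13,-1],
  ],
  twist=[0,0,0,0,0],
)

```text
clock: 13.1
position: [0.634, -0.208, 0.0928]
ee_rot: [-0.699, -0.099, 0.702, -0.097]
ft_force: [0.1, 0.3, -1.1]
grip_width: 0.999
```

Run:
```python
from h import *
did([20,13,-1],0)
p,d=viewer.camera("wrist");cv2.imwrite("pics/w12.png",cv2.resize(p[90:300,250:400],None,fx=2.8,fy=2.8,interpolation=2))
go(635.3,-209.5,8,-74.2)
X=wworld(d);toprect(X,635,-209,17,34)
```

```text
cmd [ 635.2 -209.5   95.5] -74.2 meas [ 634.4 -208.2   93.9] t 13.15 w 1.001 F [-0.5  0.7 -0.6]
offset [87.5  0.  -0.1] norm 88.0 twist 0.0
8312 rect [ 638.2 -213.2] [100.   52.2] 14.5 z 30.1 slope deg [-0.26 -0.63]
```

View pics/w12.png

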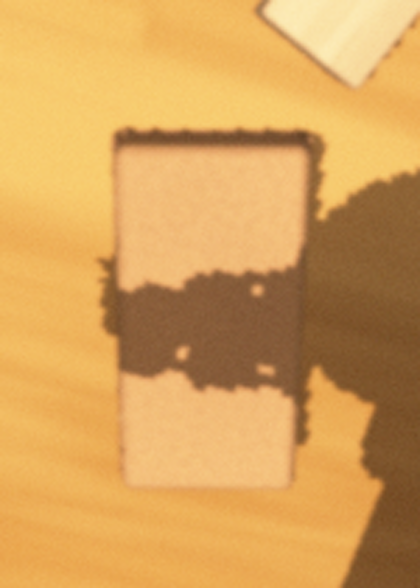

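The crop shows an even-grained cork top with a darker lower layer, 100 x 52 mm and 27 mm high, so this is the cork block. A similar brown block at top (620,260) lies on the mat at radius 0.86 m, out of reach. I'll grasp this one.

>>> send_rows(
  grip=[0,0,0,0,0],
  offset=[
    [30,0,0],
    [60,0,0],
    [78,0,0],
    [88.5,0,0],
    [88.5,0,0],
  ],
  twist=[0,0,0,0,0],
)

```text
clock: 13.57
position: [0.634, -0.2087, 0.0051]
ee_rot: [-0.699, -0.098, 0.702, -0.097]
ft_force: [0.6, 1.4, -0.2]
grip_width: 1.003
```

>>> send_rows(
  grip=[0,60,180,180,180],
  offset=[
    [0,0,0],
    [0,0,0],
    [0,0,0],
    [0,0,0],
    [0,0,0],
  ],
  twist=[0,0,0,0,0],
)

```text
clock: 13.98
position: [0.6364, -0.2102, 0.0091]
ee_rot: [0.701, 0.097, -0.7, 0.098]
ft_force: [-1.4, 0.6, 7.2]
grip_width: 0.576
```

Run:
```python
from h import *
did([88.5,0,0],0)
p,d=viewer.camera("wrist");cv2.imwrite("pics/w13.png",p)
X=wtool(d)*1000;print(X[290,325].round(1),X[300,305].round(1))
M=(np.abs(X[...,2]+11)<6)&(np.abs(np.abs(X[...,1])-31)<2.5)&(d>0)&(X[...,0]<5);print(np.percentile(X[M][:,0],[50,90,95,99]) if M.any() else 0)
go(635.3,-209.5,8,-74.2)
```

```text
[-17.6   4.    9.6] [-18.7  -6.   14.7]
[-48.71321477 -18.83566934 -13.08676203  -8.43581492]
cmd [ 635.2 -209.5    7. ] -74.2 meas [ 636.4 -210.1    9.1] t 14.03 w 0.581 F [-0.5  0.   7. ]
offset [-1.   0.  -0.1] norm 1.0 twist 0.0
```

View pics/w13.png

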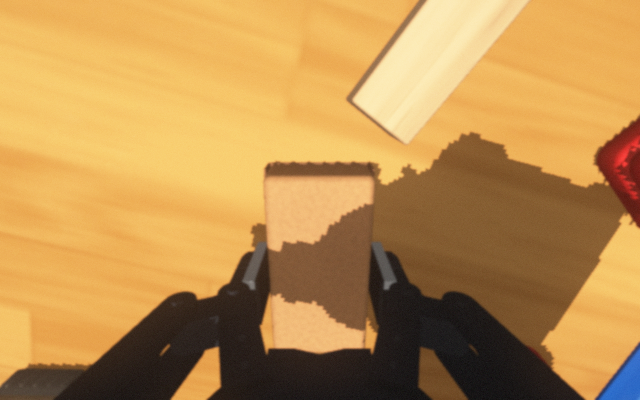

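>>> send_rows(
  grip=[180,180,180,180,180],
  offset=[
    [-10,0,0],
    [-35,0,0],
    [-60,0,0],
    [-75,0,0],
    [-75,0,0],
  ],
  twist=[0,0,0,0,0],
)

```text
clock: 14.45
position: [0.6377, -0.2103, 0.0874]
ee_rot: [0.703, 0.096, -0.698, 0.098]
ft_force: [1.1, 0.5, -0.5]
grip_width: 0.581
```

Run:
```python
from h import *
did([-75,0,0],0)
p,d=viewer.camera("wrist");X=wtool(d)*1000;print(X[290,325].round(1),X[300,305].round(1))
go(477.5,167.2,82,-80.6)
```

```text
[-18.2   4.    9.2] [-17.9  -6.1  15.4]
cmd [ 635.2 -209.5   82. ] -74.2 meas [ 636.6 -210.1   85. ] t 14.5 w 0.578 F [ 0.1  0.5 -1.3]
offset [   0.  -405.4   49.2] norm 408.0 twist 6.4
```

>>> send_rows(
  grip=[180,180,180,180,180],
  offset=[
    [0,-20,2],
    [0,-55,7],
    [0,-93,11],
    [0,-132,16],
    [0,-170,21],
  ],
  twist=[0,0,0,0,0],
)

```text
clock: 14.92
position: [0.5672, -0.0504, 0.0812]
ee_rot: [-0.7, -0.097, 0.701, -0.097]
ft_force: [1.3, 0.3, -1.2]
grip_width: 0.577
```

>>> send_rows(
  grip=[180,180,180,180,180],
  offset=[
    [0,-38,5],
    [0,-76,9],
    [0,-114,14],
    [0,-145,18],
    [0,-170,21],
  ],
  twist=[1.5,3,4.5,6.4,6.4],
)

```text
clock: 15.33
position: [0.5003, 0.1084, 0.0816]
ee_rot: [-0.704, -0.058, 0.705, -0.058]
ft_force: [0.1, -0.2, -0.1]
grip_width: 0.578
```

Run:
```python
from h import *
did([0,-170,21],0);did([0,-170,21],6.4)
go(477.5,167.2,58,-80.6)
```

```text
cmd [502.2 106.2  82. ] -80.6 meas [500.3 108.4  81.6] t 15.33 w 0.578 F [ 0.1 -0.2 -0.1]
offset [ 24.  -64.2  14.5] norm 70.0 twist -0.0
```

>>> send_rows(
  grip=[180,180,180,180,180],
  offset=[
    [0,-32,7],
    [6,-56,13],
    [15,-64,14.5],
    [24,-64,14.5],
    [24,-64,14.5],
  ],
  twist=[0,0,0,0,0],
)

```text
clock: 15.75
position: [0.4764, 0.1654, 0.0559]
ee_rot: [-0.703, -0.058, 0.706, -0.058]
ft_force: [0.6, -0.4, -0.8]
grip_width: 0.579
```

Run:
```python
from h import *
did([24,-64,14.5],0)
p,d=viewer.camera("wrist");cv2.imwrite("pics/w14.png",p)
go(477.5,167.2,20,-80.6)
```

```text
cmd [477.5 167.   58. ] -80.6 meas [477.1 164.9  56.8] t 15.8 w 0.575 F [-0.4  0.3 -0.3]
offset [38.  -0.2 -0. ] norm 38.0 twist -0.0
```

View pics/w14.png

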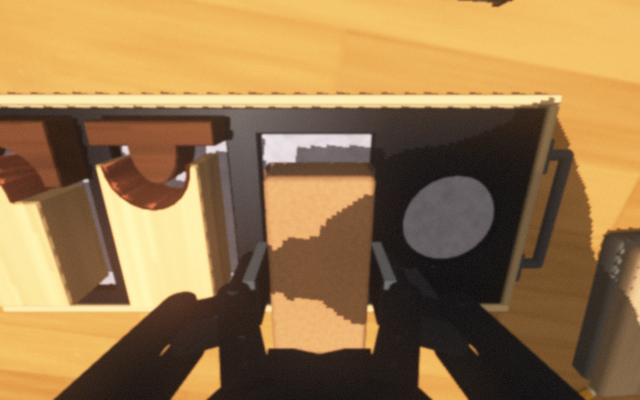

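The cork is centred across the flat pocket at columns 263–375. I'll lower it.

>>> send_rows(
  grip=[180,180,180,180,180],
  offset=[
    [10,0,0],
    [20,0,0],
    [29,0,0],
    [34,0,0],
    [38,0,0],
  ],
  twist=[0,0,0,0,0],
)

```text
clock: 16.22
position: [0.4774, 0.1662, 0.0193]
ee_rot: [-0.704, -0.058, 0.705, -0.058]
ft_force: [-0.5, -0.5, 0.1]
grip_width: 0.578
```

Run:
```python
from h import *
did([38,0,0],0)
p,d=viewer.camera("wrist");cv2.imwrite("pics/w15.png",p)
X=wtool(d)*1000;print(X[290,325].round(1),X[300,305].round(1))
go(477.5,167.2,20,-80.6)
```

```text
[-18.6   3.9   8.8] [-18.7  -6.1  14.6]
cmd [477.5 167.   20. ] -80.6 meas [477.5 166.3  19.4] t 16.27 w 0.574 F [-1.5 -0.1 -1. ]
offset [ 0.  -0.2 -0. ] norm 0.0 twist -0.0
```

View pics/w15.png

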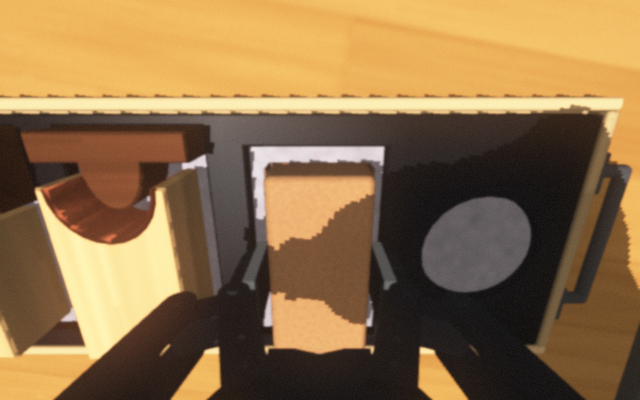

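>>> send_rows(
  grip=[150,100,50,50,50],
  offset=[
    [0,0,0],
    [0,0,0],
    [0,0,0],
    [0,0,0],
    [0,0,0],
  ],
  twist=[0,0,0,0,0],
)

```text
clock: 16.68
position: [0.4779, 0.1668, 0.0206]
ee_rot: [0.705, 0.058, -0.705, 0.058]
ft_force: [-0.1, 0.2, -1.5]
grip_width: 0.81
```

>>> send_rows(
  grip=[50,50,50,50,50],
  offset=[
    [-15,0,0],
    [-35,0,0],
    [-60,0,0],
    [-85,0,0],
    [-90,0,0],
  ],
  twist=[0,0,0,0,0],
)

```text
clock: 17.1
position: [0.4796, 0.1676, 0.1144]
ee_rot: [0.707, 0.058, -0.703, 0.058]
ft_force: [0.3, -0.4, -0.2]
grip_width: 0.804
```

Run:
```python
from h import *
did([-90,0,0],0)
p,d=viewer.camera("wrist");cv2.imwrite("pics/w16.png",p)
go(580.5,-355.8,110,-80.6)
```

```text
cmd [477.5 167.  110. ] -80.6 meas [479.4 167.4 113.6] t 17.15 w 0.805 F [ 0.6 -0.5  0.1]
offset [  0.  532.6 -16.2] norm 533.0 twist -0.0
```

View pics/w16.png

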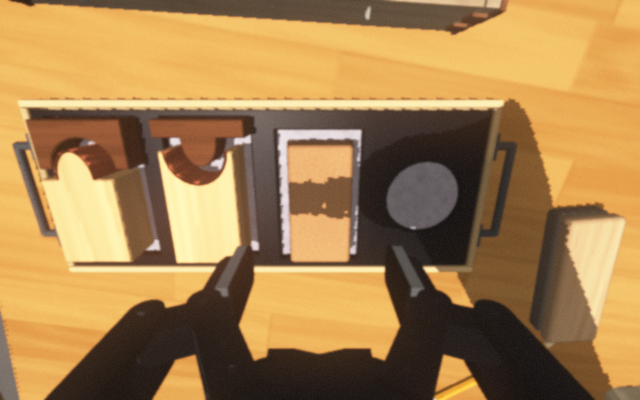

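The cork lies in the flat pocket at (320,200). Next is the wax tin.

>>> send_rows(
  grip=[0,0,0,0,0],
  offset=[
    [0,25,-1],
    [0,62,-2],
    [0,100,-3],
    [0,138,-4],
    [0,176,-5],
  ],
  twist=[0,0,0,0,0],
)

```text
clock: 17.57
position: [0.511, -0.008, 0.1096]
ee_rot: [-0.704, -0.058, 0.705, -0.058]
ft_force: [0.6, -0.0, -0.1]
grip_width: 1.002
```

>>> send_rows(
  grip=[0,0,0,0,0],
  offset=[
    [0,40,-1],
    [0,80,-2],
    [0,120,-4],
    [0,160,-5],
    [0,198,-6],
  ],
  twist=[0,0,0,0,0],
)

```text
clock: 17.98
position: [0.5492, -0.2029, 0.1094]
ee_rot: [-0.704, -0.058, 0.705, -0.058]
ft_force: [1.2, 0.7, 0.4]
grip_width: 1.0
```

>>> send_rows(
  grip=[0,0,0,0,0],
  offset=[
    [0,40,-1],
    [0,80,-2],
    [0,115,-4],
    [0,145,-5],
    [0,158.5,-5],
  ],
  twist=[0,0,0,0,0],
)

```text
clock: 18.4
position: [0.5791, -0.3611, 0.1086]
ee_rot: [-0.704, -0.056, 0.706, -0.057]
ft_force: [1.0, -0.5, -0.4]
grip_width: 1.003
```

>>> send_rows(
  grip=[0,0,0,0,0],
  offset=[
    [0,0,0],
    [0,0,0],
    [10,0,0],
    [15,0,0],
    [15,0,0],
  ],
  twist=[0,0,0,0,0],
)

```text
clock: 18.82
position: [0.5797, -0.3542, 0.0933]
ee_rot: [-0.704, -0.059, 0.706, -0.058]
ft_force: [-0.1, 0.1, -0.2]
grip_width: 1.001
```

Run:
```python
from h import *
did([0,176,-5],0);did([0,198,-6],0);did([0,158.5,-5],0);did([15,0,0],0)
p,d=viewer.camera("wrist");cv2.imwrite("pics/w17.png",p)
go(580.5,-355.8,8,-80.6)
X=wworld(d);toprect(X,580,-356,18,35,40)
```

```text
cmd [ 580.2 -355.7   95. ] -80.6 meas [ 580.  -354.7   94.2] t 18.87 w 0.997 F [ 0.1 -0.3  0.6]
offset [87.   0.1 -0.2] norm 87.0 twist -0.0
2914 rect [ 583.  -359.6] [46.5 46.7] 78.7 z 29.0 slope deg [-1.6  -0.57]
```

View pics/w17.png

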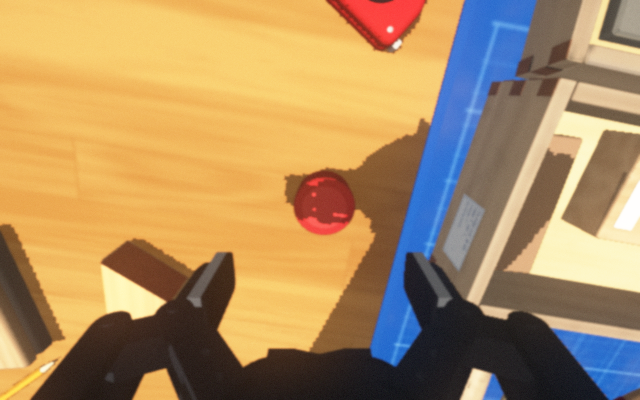

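The tin is a plain red disc at (323,202), and the tape measure stays off at (385,15). I'll grasp the tin.

>>> send_rows(
  grip=[0,0,0,0,0],
  offset=[
    [30,2,-1],
    [60,2,-1],
    [78,2,-1],
    [88,2,-1],
    [88,2,-1],
  ],
  twist=[0,0,0,0,0],
)

```text
clock: 19.28
position: [0.5806, -0.3567, 0.0052]
ee_rot: [-0.704, -0.059, 0.706, -0.057]
ft_force: [-1.0, 0.3, 0.7]
grip_width: 0.998
```

>>> send_rows(
  grip=[0,60,190,190,190],
  offset=[
    [0,0,0],
    [0,0,0],
    [0,0,0],
    [0,0,0],
    [0,0,0],
  ],
  twist=[0,0,0,0,0],
)

```text
clock: 19.7
position: [0.5825, -0.3583, 0.0092]
ee_rot: [0.705, 0.057, -0.704, 0.058]
ft_force: [-1.4, 0.8, 2.0]
grip_width: 0.521
```

Run:
```python
from h import *
did([88,2,-1],0)
p,d=viewer.camera("wrist");cv2.imwrite("pics/w18.png",p)
X=wtool(d)*1000;print(X[290,325].round(1),X[270,315].round(1))
M=(X[...,0]>-25)&(X[...,0]<-12)&(np.abs(X[...,1])<23)&(np.abs(X[...,2])<35)&(d>0)
print(X[M].mean(0), cv2.minAreaRect(X[M][:,1:].astype(np.float32)))
go(580.5,-355.8,8,-80.6)
```

```text
[-18.    3.9   9.2] [-18.5  -1.   -2.7]
[-18.07108637   0.57902551  -2.673478  ] ((0.6546611785888672, -0.42423248291015625), (46.615989685058594, 45.917625427246094), 86.79887390136719)
cmd [ 581.6 -357.5    7. ] -80.6 meas [ 582.5 -358.3    9.2] t 19.75 w 0.521 F [-1.5  1.4  7.3]
offset [-1.  -1.9  0.8] norm 2.0 twist -0.0
```

View pics/w18.png

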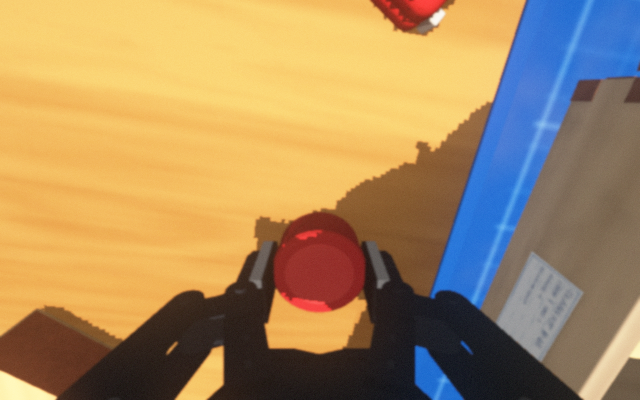

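>>> send_rows(
  grip=[190,190,190,190,190],
  offset=[
    [-10,0,0],
    [-35,0,0],
    [-60,0,0],
    [-75,0,0],
    [-75,0,0],
  ],
  twist=[0,0,0,0,0],
)

```text
clock: 20.17
position: [0.5839, -0.359, 0.0877]
ee_rot: [0.707, 0.056, -0.703, 0.059]
ft_force: [1.1, -0.4, -0.2]
grip_width: 0.52
```

Run:
```python
from h import *
did([-75,0,0],0)
p,d=viewer.camera("wrist");X=wtool(d)*1000;print(X[290,325].round(1),X[270,315].round(1))
go(493.4,78.6,82,-80.6)
```

```text
[-18.5   3.9   8.8] [-17.2  -1.   -1.8]
cmd [ 581.6 -357.5   82. ] -80.6 meas [ 583.  -358.5   85.4] t 20.22 w 0.517 F [-0.6 -0.3 -0.9]
offset [   0.  -444.7   15.7] norm 445.0 twist -0.0
```

>>> send_rows(
  grip=[190,190,190,190,190],
  offset=[
    [0,-20,1],
    [0,-55,2],
    [0,-93,3],
    [0,-132,5],
    [0,-170,6],
  ],
  twist=[0,0,0,0,0],
)

```text
clock: 20.63
position: [0.5467, -0.1893, 0.0815]
ee_rot: [-0.704, -0.058, 0.705, -0.058]
ft_force: [1.1, 1.1, -0.6]
grip_width: 0.515
```

>>> send_rows(
  grip=[190,190,190,190,190],
  offset=[
    [0,-39,1],
    [0,-78,3],
    [0,-117,4],
    [0,-155,5],
    [0,-190,7],
  ],
  twist=[0,0,0,0,0],
)

```text
clock: 21.05
position: [0.5089, -0.0026, 0.0819]
ee_rot: [-0.704, -0.058, 0.705, -0.058]
ft_force: [0.9, 0.6, -0.6]
grip_width: 0.517
```

>>> send_rows(
  grip=[190,190,190,190,190],
  offset=[
    [0,-32,1],
    [0,-60,2],
    [8,-78,2.5],
    [18,-85,2.5],
    [24,-85,2.5],
  ],
  twist=[0,0,0,0,0],
)

```text
clock: 21.47
position: [0.4927, 0.08, 0.057]
ee_rot: [-0.704, -0.059, 0.705, -0.059]
ft_force: [0.2, -0.2, -0.2]
grip_width: 0.521
```

Run:
```python
from h import *
did([0,-170,6],0);did([0,-190,7],0);did([24,-85,2.5],0)
p,d=viewer.camera("wrist");cv2.imwrite("pics/w19.png",p)
go(493.4,78.6,20.5,-80.6)
```

```text
cmd [493.6  78.9  58. ] -80.6 meas [492.5  78.1  56. ] t 21.52 w 0.519 F [-1.2 -1.2 -2. ]
offset [37.5  0.3  0.2] norm 38.0 twist -0.0
```

View pics/w19.png

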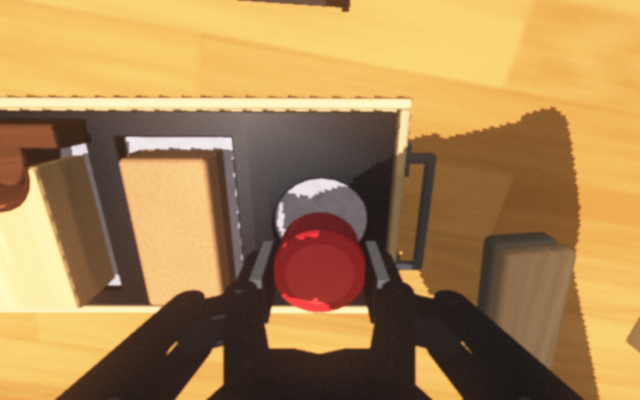

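The tin, at column 320, is centred on the round pocket, at column 321. I'll lower it.

>>> send_rows(
  grip=[190,190,190,190,190],
  offset=[
    [10,0,0],
    [20,0,0],
    [29,0,0],
    [34,0,0],
    [37.5,0,0],
  ],
  twist=[0,0,0,0,0],
)

```text
clock: 21.93
position: [0.4934, 0.078, 0.0198]
ee_rot: [-0.704, -0.058, 0.705, -0.058]
ft_force: [0.6, -0.1, -0.6]
grip_width: 0.518
```

Run:
```python
from h import *
did([37.5,0,0],0)
p,d=viewer.camera("wrist");cv2.imwrite("pics/w20.png",p)
X=wtool(d)*1000;print(X[290,325].round(1),X[270,315].round(1))
go(493.4,78.6,20.5,-80.6)
```

```text
[-18.2   3.9   9.1] [-18.5  -1.   -2.6]
cmd [493.6  78.9  20.5] -80.6 meas [493.3  78.1  19.6] t 21.98 w 0.518 F [-1.5 -0.5 -1. ]
offset [0.  0.3 0.2] norm 0.0 twist -0.0
```

View pics/w20.png

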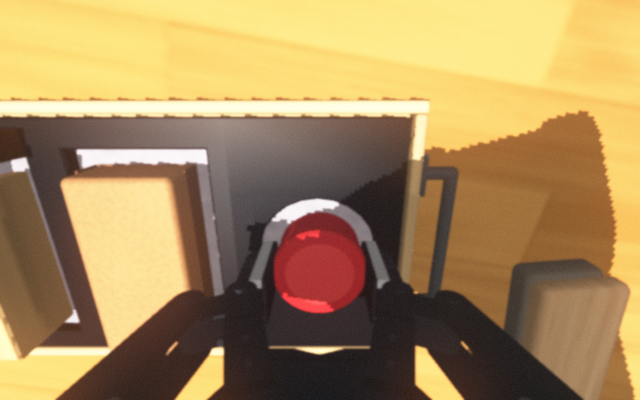

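>>> send_rows(
  grip=[150,100,60,60,60],
  offset=[
    [0,0,0],
    [0,0,0],
    [0,0,0],
    [0,0,0],
    [0,0,0],
  ],
  twist=[0,0,0,0,0],
)

```text
clock: 22.4
position: [0.4941, 0.0787, 0.0213]
ee_rot: [0.705, 0.058, -0.704, 0.058]
ft_force: [-0.1, 0.1, 0.1]
grip_width: 0.762
```

>>> send_rows(
  grip=[60,60,60,60,60],
  offset=[
    [-15,0,0],
    [-35,0,0],
    [-65,0,0],
    [-100,0,0],
    [-135,0,0],
  ],
  twist=[0,0,0,0,0],
)

```text
clock: 22.82
position: [0.4933, 0.0787, 0.1573]
ee_rot: [-0.705, -0.058, 0.705, -0.058]
ft_force: [0.3, 0.4, -0.2]
grip_width: 0.764
```

>>> send_rows(
  grip=[60,60,60,60,60],
  offset=[
    [-10,30,0],
    [-10,68,0],
    [-10,106,0],
    [-10,144,0],
    [-10,182,0],
  ],
  twist=[0,0,0,0,0],
)

```text
clock: 23.23
position: [0.5236, -0.1028, 0.1664]
ee_rot: [0.705, 0.058, -0.704, 0.058]
ft_force: [0.9, 0.7, 0.0]
grip_width: 0.764
```

>>> send_rows(
  grip=[60,60,60,60,60],
  offset=[
    [0,30,0],
    [0,55,0],
    [0,70,0],
    [0,70,0],
    [0,70,0],
  ],
  twist=[0,0,0,0,0],
)

```text
clock: 23.65
position: [0.535, -0.1697, 0.1658]
ee_rot: [-0.705, -0.058, 0.705, -0.057]
ft_force: [0.3, 0.3, 0.3]
grip_width: 0.763
```

Run:
```python
from h import *
p,d=viewer.camera("top");cv2.imwrite("pics/t20.png",cv2.resize(p[60:230,165:465],None,fx=2.6,fy=2.6,interpolation=2))
X=cloud("top",d)*1000
for n,(x,y,a,b,r) in dict(nose=(449,345,41,54,55),hollow=(464,256,41,54,55),cork=(478,167,31,43,60),tin=(493,78.6,32,44,35),bevel=(466,-220,30,42,60),rubber=(440,-78,26,40,75)).items():
    print(n);toprect(X,x,y,a,b,r)
o=monitor.get_obs();print(o["clock"],o["ft_force"],o["position"])
```

```text
nose
531 rect [448.6 345.7] [92.  55.4] 10.1 z 46.3 slope deg [-0.01 -0.6 ]
hollow
518 rect [462.3 256.8] [92.  54.7] 9.9 z 46.4 slope deg [-0.18 -0.15]
cork
581 rect [476.5 166.9] [100.6  51. ] 9.5 z 38.0 slope deg [0.54 0.  ]
tin
206 rect [492.3  78.6] [45.7 43.3] 1.6 z 38.0 slope deg [ 0.62 -0.08]
bevelTraceback (most recent call last):
  File "<stdin>", line 5, in <module>
  File "h.py", line 47, in toprect
    k,l,st,_=cv2.connectedComponentsWithStats(M.astype(np.uint8));i=1+np.argmax(st[1:,4]);P=X[l==i]
                                                                      ~~~~~~~~~^^^^^^^^^^
    return _wrapfunc(a, 'argmax', axis=axis, out=out, **kwds)
    return bound(*args, **kwds)
ValueError: attempt to get argmax of an empty sequence
```

View pics/t20.png

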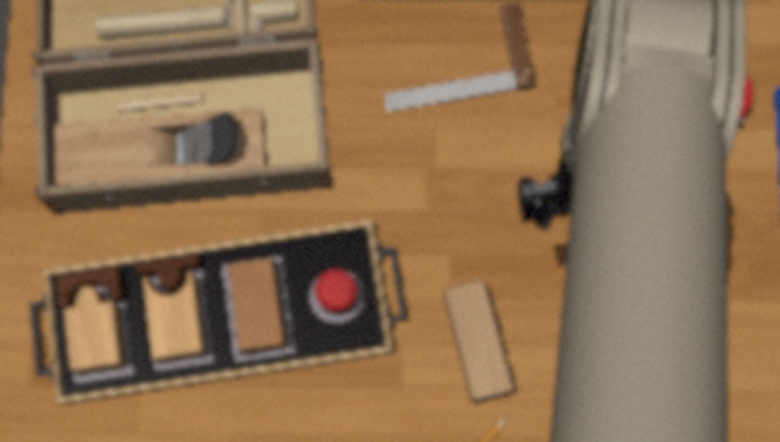

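All four parts sit at floor height, level and centred; only the arm hides the bevel block, which I never touched. I'll hand in.

```bash
python3 -c "
from h import *
print(manip.hand_in())"
```

```text
the job is handed in; nothing more can be done
None
```

The sanding kit is made up and handed in at about 24 s. The hollow block is on the bead slice, the nose block in the cove, the cork in the plain oblong pocket and the wax tin in the round one.

**Last check (top camera depth):** every part lies flat on its pocket floor and within about 2 mm of the pocket's origin. Tops measured 46.3 mm (nose), 46.4 mm (hollow), 38.0 mm (cork) and 38.0 mm (tin). The cork reads 1 mm above its expected 37 mm, which is within calibration.

**Left where they lie:**
- **Board rubber:** the last picture shows it still on the table. My script stopped before measuring it.
- **Bevel block:** the arm hid it in that picture, so its final pose is not confirmed. I never touched it, and a wrist picture before the tin grasp showed it still lying on the table.

**What disagreed or went less cleanly:**
- **Force:** lowering the hollow block pressed it on the floor with a brief 68 N at the wrist, under the 120 N limit. The later placings were nearly free of force.
- **Cork look-alike:** there is a second brown block on the blue mat, too far out to reach. I took the one on the table, whose size and two-tone layers match the description.

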